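Unlock the bur-cassette dock with the hooked rod

ROBOT

A 6-joint arm with a two-finger parallel gripper is mounted at the origin on the work surface. World frame = base frame: x ahead of the robot, y to its left, z up, the work surface at z = 0. Lengths are in m, angles in rad, forces in N, time in s.
With the tool pointing down it reaches from about 0.35 to 0.775 m from the base axis. Payload 5.5 kg.
Tool frame: the origin (TCP) lies midway between the tips of the shut fingers; the grasp point (between the pads) lies 19 mm behind it; z points along the fingers, y is the direction in which the jaws open and shut (so a half turn about z gives the same grasp; the last joint's range is limited). The gripper opens to 85 mm and grips with 20 to 120 N. Pads are 22 mm wide; open, the fingers measure 114 mm over their backs; the gripper's body (76 mm by 85 mm) begins 54 mm behind the grasp point. The pads swing forward as they close: fully open they stand 13 mm farther back than shut.
Start: joints at [-1.46, 0.313, 0.046, 1.304, 0, 1.431], TCP at [0.143, -0.557, 0.231] pointing down, gripper open.
Joint ranges: [-2.76, 2.76], [-0.86, 1.69], [-1.03, 1.26], [-2.2, 2.34], [-1.47, 1.5], [-3.14, 3.14]. Speed limits (rad/s): [2.57, 2.57, 3.14, 3.14, 3.14, 3.14].

INTERFACE

Orientations are given as a unit quaternion [w, x, y, z].
In Python, from workcell import env gives the robot as it stands.
- The arm moves only by the shell command python3 -m creep 'ROWS' [OPENING] [FORCE]. ROWS is JSON, a list of rows, each a list of 6 numbers: the shift along the tool's x, y, z in m, then the turn, a rotation vector about the tool's x, y, z in degrees. A call has exactly 8 rows; each row is the pose to reach, as a shift and turn from the pose commanded when the call began, along the tool's axes at that moment; what a row does not reach only later rows make up. A row lasts 1/10 s, in which the tool goes at most 50 mm and 8.59 degrees, less where a joint would pass 70% of its speed; a pose out of reach is approached as far as the arm can. A call with a gripper value outside its range is refused whole. OPENING is the finger opening in m, from 0 to 0.0854, set as the call begins (- or left out, the last holds). The fingers move at their own pace and stop on an object; FORCE is the grip in N (left out, the last holds). Time passes only in rows, so rows that repeat a pose let the fingers close, or fill a call up. It gives the time, the measured TCP pose, the force and the opening at its end, in the units of the state.
- env.get_state(): the state, without advancing time (a new reading comes with each control period).
- env.read_camera(name): name is "side" or "top" or "wrist"; returns (picture, depth): 480x640x3 uint8, blue, green, red; 480x640 float32, m along the optical axis (not along the pixel's ray), 0 where there is no reading.
- env.camera_params(name): a dict with "fx", "fy", "cx", "cy" (pixels), "position" and "orientation" of the camera in the world. Camera axes: x right, y up, looking along -z (the intrinsics and any distortion apply to the point x, -y, -z); pixel columns grow to the right and rows downward; lengths in m; the calibration is good to about 2 mm. A picture is of the moment at which its call begins: read the wrist's pose just before it. camera_params takes no time and is no camera call; for the wrist camera it gives the pose at the moment of the call.
- env.hand_in(): hands the job in, once; it reports no verdict.
The state is a dict: "clock": time; "joint_pos": joint angles; "qvel": joint speeds; "tau": joint torques, N m; "tcp_pos": TCP position; "orientation": TCP orientation; "wrist_force": force on the tool from outside, world axes, zero at the start; "ft_torque": the same for the moment, N m; "finger_gap": finger opening in m.
Only numpy, scipy, OpenCV 4.12 (cv2) and the standard library are available. Lean on these libraries where they do the work, as an engineer would, in place of code of your own. Each camera call takes 0.05 s, during which the arm holds its last target. There are 200 camera calls.

TASK

Free the bur cassette in the dock: take the hooked rod from the grey rubber mat and use it, not your fingers, to draw the bolt under the clear hood fully out, then swing the locking bar right round to its stop. Lay the rod flat back on the mat with its handle on it, let go of everything, and do not shift or knock over anything else on the bench.

Things in the scene. Friction and masses are not known exactly. Their poses are not given: they have to be found in the camera images.
- dock: Fixed bur-cassette dock, aluminium base 10 mm thick. Origin: on the bench under the middle of the open end of its clear hood; +x runs into the hood, z up. Base x -10 to 315, y -62 to 62 mm (a wing to y -98 at x 140 to 230). Beyond the hood a steel bar lies along +x over a steel cassette (top z 34, x 194 to 306 mm); it swings towards -y.
- hood_mouth (a point): Middle of the hood's open end (axes as the dock), 55 mm above the bench. Clear hood: inner faces of the sides at y -55 and +55 mm, x 0 to 105 mm; roof z 100 to 104 mm above the bench, x 0 to 140 mm. Inside, the pedestal and bolt (y -15 to 15 mm) rise to z 49 mm.
- bolt (a joint): Draw of the steel bolt under the hood, m: 0 to 0.006 at the start (shut, its nose in the fork of the bar), 0.040 fully drawn. It slides along the dock's -x (out of the hood), drags with about 3 N, stays where it is left, and locks the bar until drawn more than about half way. For the rod only, not the fingers.
- stud (a point): Upright round stud on the bolt, 10 mm diameter, from z 49 to 84 mm; this point is on its axis 67 mm above the bench. Shut: 75 mm inside the hood's open end, at the dock's y = 0. It moves with the bolt.
- bar_pin (a point): The bar's vertical pin (axes as the dock), at the dock's x 160, y 0; this point is its top, 56 mm above the bench. The stop post (12 mm diameter, 55 mm high) stands at the dock's x 176, y -60 mm.
- bar (a joint): Swing of the steel bar about its pin, rad: 0 locked (about 0.1 of play) over the cassette along the dock's +x, 1.05 against its stop post; grows clockwise seen from above. The bar is 20 mm wide, z 38 to 48 mm, its free end 140 mm from the pin; drags with about 1 N at the peg and stays where it is left.
- peg (a point): Upright dark round peg on the free end of the bar, 16 mm diameter, z 48 to 88 mm; this point is on its axis at half height (68 mm), 130 mm from the pin.
- mat: Fixed grey square rubber mat, 220 x 220 x 3 mm thick; origin at the centre of its underside.
- rod_grip (a point): Centre of the handle of the loose hooked rod, half-way up. Black handle 90 mm long (along x), 24 x 24 mm section; from its front a steel rod, 8 mm diameter, runs on along +x, in all 200 mm long. About 0.12 kg, centre of mass some 18 mm ahead of here. Axes: x towards the hook, y to the side the hook points to, z up. Starts flat on the mat.
- rod_hook (a point): Corner of the hook, on the rod's axis 151 mm ahead of rod_grip (same axes). From here an 8 mm thick cross-piece runs 26 mm along +y (centre lines), then a lip of the same thickness turns back 12 mm along -x (its round end 4 mm more): an open J, 18 mm wide inside.
- rod: The same hooked rod; origin on its underside, 55 mm ahead of rod_grip, axes the same.
- burblock: loose cream bur block, 100 x 70 x 35 mm, burs standing in it up to 75 mm high; origin at the centre of its underside. Bystander, to be left alone.
- clearbox: loose clear box with white foot, 70 x 60 x 80 mm high; origin at the centre of its underside. Bystander, to be left alone.
- tumbler: loose dark blue tumbler, 72 mm across, 120 mm high; origin at the centre of its underside. Bystander, to be left alone.
- jar: loose clear jar, 54 mm across, 85 mm high; origin at the centre of its underside. Bystander, to be left alone.
- cassette: loose aluminium bur holder, 110 x 50 x 32 mm high; origin at the centre of its underside. Bystander, to be left alone.
- packets: loose open cardboard box of packets, 85 x 60 x 67 mm high; origin at the centre of its underside. Bystander, to be left alone.
- pot: loose white pot, 60 mm across, 70 mm high; origin at the centre of its underside. Bystander, to be left alone.
Not all that is in view belongs to the job. What is meant by the rod is not purple or red, and is the larger of those in its own colour.

How it is judged:
On the way, in this order (a step that is already met when the one before it is completed fails the run):
1. the rod is picked up (height (world z) of rod_grip above 0.045 m), for 0.2 s.
2. the bolt is drawn fully out (value of joint bolt above 0.035 m), for 0.2 s.
3. the bar is swung to its stop (value of joint bar above 0.98 rad), for 0.2 s.
At the end, for the whole second after the job is handed in: The bolt is drawn at least 35 of its 40 mm; the bar stands within 0.07 rad of its stop (joint above 0.98); the rod lies flat (tilt below 0.15 rad) and still on the mat, the centre of its handle within the mat's edges and lower than 25 mm (value of joint bolt above 0.035 m and value of joint bar above 0.98 rad and x of rod_grip in the frame of mat between -0.11 and 0.11 m and y of rod_grip in the frame of mat between -0.11 and 0.11 m and height (world z) of rod_grip below 0.025 m and angle between rod_grip's own z axis and vertical below 0.15 rad and linear speed of rod below 0.02 m/s); the robot touches nothing.
It fails at once if the fingers touch the bolt (contact force between the fingers and bolt above 1 N).
It fails at once if a bystander is shifted more than 25 mm (distance of any of burblock, clearbox, tumbler, jar, cassette, packets, pot from where it was at the start of the episode above 0.025 m).
It fails at once if a bystander is tipped over (angle between any of burblock, clearbox, tumbler, jar, cassette, packets, pot's own z axis and vertical above 0.5 rad).
It also fails if it takes over 72 s, if anything falls off the work surface, if the arm or the gripper's body presses on something with over 40 N, if the wrist force passes 120 N, or if a joint passes its speed limit or range.

## Working session

There is one attempt and no reset: what is moved stays moved. The work goes in short steps, Python scripts to look and compute and a shell command to move; the robot and the scene stay as the last step left them, time stands still between calls to the robot, and variables do not carry over. Pictures are saved under pics/ and viewed, about 8 in all and at most 12, crops included, and the job is handed in when it is done.

```bash
mkdir -p pics; ls; python3 - <<'E'
from workcell import env
import cv2,numpy as np
print(env.get_state())
for n in("top","side","wrist"):
    p=env.camera_params(n);print(n,p)
    im,d=env.read_camera(n);cv2.imwrite(f"pics/{n}0.png",im);np.save(f"pics/{n}0.npy",d);print((d>0).mean())
E
```

```text
pics
{'clock': 0.0, 'joint_pos': array([-1.45960762e+00,  3.13964738e-01,  4.49802370e-02,  1.30358191e+00,
        8.39132387e-06,  1.43118873e+00]), 'qvel': array([-6.36189583e-05,  5.70068362e-04, -2.24709585e-03, -5.16557987e-04,
        1.59822260e-03,  1.93277225e-03]), 'tau': array([-1.49045409e-03, -4.80622566e+01,  2.98534656e+01,  1.92424451e-02,
       -5.59758541e-05, -7.05670189e-06]), 'tcp_pos': array([ 0.14263352, -0.55651015,  0.23042966]), 'orientation': array([-8.84891754e-04,  9.92147561e-01,  1.25069718e-01,  1.67707485e-05]), 'wrist_force': array([0.62949926, 1.81692221, 0.12873706]), 'ft_torque': array([-0.04696525,  0.03346097,  0.07672359]), 'finger_gap': 0.08550175813963548}
top {'fx': 504.29059895551006, 'fy': 504.29059895551006, 'cx': 325.34559281446155, 'cy': 234.44460198249897, 'position': array([0.19668964, 0.1155345 , 1.5651416 ]), 'orientation': array([ 0.71232251,  0.05849058, -0.06188059, -0.69666798])}
0.995908203125
side {'fx': 612.2557484301825, 'fy': 612.2557484301825, 'cx': 318.52388803228104, 'cy': 234.4613423925055, 'position': array([-0.17708674,  1.22124269,  0.85555653]), 'orientation': array([-0.21121438, -0.12802822,  0.46926784,  0.84781186])}
0.9856510416666666
wrist {'fx': 331.6717212152301, 'fy': 331.6717212152301, 'cx': 315.70571364706416, 'cy': 242.76609106809653, 'position': array([ 0.20884736, -0.54047856,  0.37357174]), 'orientation': array([ 0.78253858, -0.10844974,  0.08415585, -0.60728067])}
0.9960188802083333
```

View pics/top0.png

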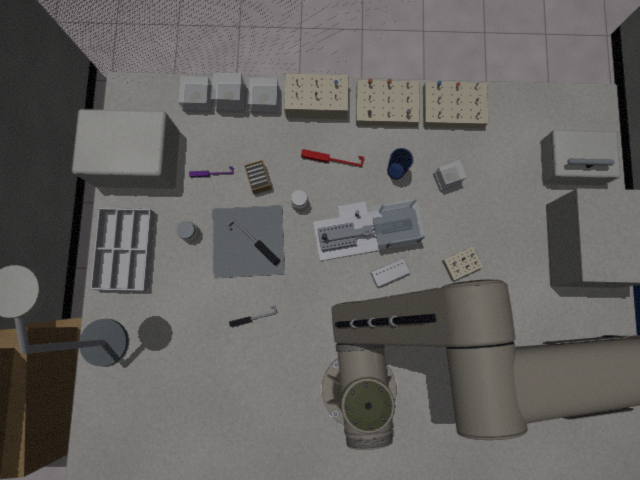

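View pics/side0.png

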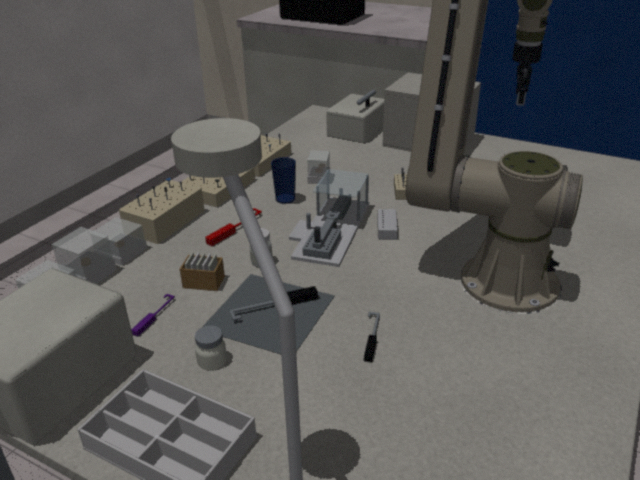

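Candidates for the rod: the black rod on the mat (handle at top-view pixel 266,252), a smaller black one off the mat (240,322), the purple one (205,173) and the red one (325,157). I choose the large black one on the mat. The dock's hood mouth is at about (420,222), facing image right (world -y), with the bar and cassette to the left.

```bash
cat > h.py <<'E'
import numpy as np,cv2
from scipy.spatial.transform import Rotation as R
from workcell import env
def q(o): return R.from_quat(np.roll(o,-1))
def ray(p,uv,z):
    uv=np.atleast_2d(np.asarray(uv,float))
    d=np.c_[(uv[:,0]-p["cx"])/p["fx"],-(uv[:,1]-p["cy"])/p["fy"],-np.ones(len(uv))]
    d=q(p["orientation"]).apply(d);P=p["position"]
    return P+d*((z-P[2])/d[:,2])[:,None]
def pts(p,uv,D):
    uv=np.atleast_2d(np.asarray(uv,float))
    d=np.c_[(uv[:,0]-p["cx"])/p["fx"],-(uv[:,1]-p["cy"])/p["fy"],-np.ones(len(uv))]
    return p["position"]+q(p["orientation"]).apply(d*np.asarray(D)[:,None])
def proj(p,X):
    c=q(p["orientation"]).inv().apply(np.atleast_2d(X)-p["position"])
    return np.c_[p["cx"]+p["fx"]*c[:,0]/-c[:,2],p["cy"]-p["fy"]*c[:,1]/-c[:,2]]
def grab(n):
    p=env.camera_params(n);im,d=env.read_camera(n);return p,im,d
E
python3 - <<'E'
from h import *
p=env.camera_params("top");im=cv2.imread("pics/top0.png")
for n,u,z in [("handle",(266,252),.015),("hook",(232,223),.007),("mat",(248,241),.003),("mouth",(420,222),.055),("pin",(378,225),.056),("peg",(325,238),.068),("jar",(187,232),.04),("pot",(300,201),.04),("tumb",(400,165),.06),("burblock",(462,264),.03),("cass",(390,273),.03),("clear",(451,175),.04),("pack",(258,177),.04),("stud",(395,226),.067)]:
    print(n,ray(p,u,z)[0].round(3))
a=cv2.resize(im[190:300,205:295],None,fx=5,fy=5,interpolation=2)
b=cv2.resize(im[190:300,305:435],None,fx=5,fy=5,interpolation=2)
c=np.zeros((550,800,3),np.uint8);c[:,:350]=a[:550,50:400];c[:,350:]=cv2.resize(b,(450,381))[:0].sum() if 0 else 0
cv2.imwrite("pics/c1.png",cv2.resize(im[190:300,205:435],None,fx=3.45,fy=3.45,interpolation=2))
E
```

```text
handle [0.404 0.294 0.015]
hook [0.495 0.405 0.007]
mat [0.439 0.353 0.003]
mouth [ 0.502 -0.177  0.055]
pin [ 0.489 -0.049  0.056]
peg [0.444 0.112 0.068]
jar [0.457 0.535 0.04 ]
pot [0.563 0.192 0.04 ]
tumb [ 0.68  -0.116  0.06 ]
burblock [ 0.379 -0.31   0.03 ]
cass [ 0.346 -0.089  0.03 ]
clear [ 0.657 -0.279  0.04 ]
pack [0.637 0.326 0.04 ]
stud [ 0.485 -0.099  0.067]
```

View pics/c1.png

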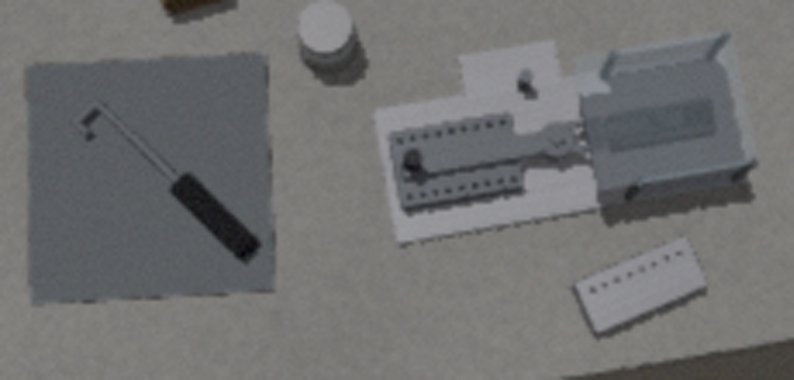

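The close crop shows the large black-handled rod lying on the mat: handle from about (258,247) to (178,180) in crop pixels, hook at (90,120) pointing down-left. The stop post and wing are on the world +x side, so the choice holds. Next I move to look down at it with the wrist camera.

```bash
python3 -m creep '[[0.39,-0.216,0,0,0,-36.6],[0.39,-0.216,0,0,0,-36.6],[0.39,-0.216,0,0,0,-36.6],[0.39,-0.216,0,0,0,-36.6],[0.39,-0.216,0,0,0,-36.6],[0.39,-0.216,0,0,0,-36.6],[0.39,-0.216,0,0,0,-36.6],[0.39,-0.216,0,0,0,-36.6]]' 0.06 40
python3 -c "
from h import *
s=env.get_state();r=q(s['orientation']);print(r.inv().apply(np.array([.404,.294,.23])-s['tcp_pos']),r.as_matrix()[:,0],s['joint_pos'])"
```

```text
clock: 0.95
tcp_pos: [0.4346, -0.2807, 0.2312]
orientation: [0.0, 0.903, 0.43, -0.0]
wrist_force: [1.1, -1.0, -0.2]
finger_gap: 0.0601
[ 0.42711122 -0.38580905  0.00113603] [ 6.29851646e-01  7.76715447e-01 -1.32236138e-04] [-7.28657433e-01  2.01472044e-01 -1.01913569e-01  1.26729757e+00
 -1.27028903e-04  1.52350108e+00]
```

```bash
python3 -m creep '[[0.427,-0.386,0,0,0,0],[0.427,-0.386,0,0,0,0],[0.427,-0.386,0,0,0,0],[0.427,-0.386,0,0,0,0],[0.427,-0.386,0,0,0,0],[0.427,-0.386,0,0,0,0],[0.427,-0.386,0,0,0,0],[0.427,-0.386,0,0,0,0]]'
python3 -m creep '[[0.135,-0.122,0,0,0,0],[0.135,-0.122,0,0,0,0],[0.135,-0.122,0,0,0,0],[0.135,-0.122,0,0,0,0],[0.135,-0.122,0,0,0,0],[0.135,-0.122,0,0,0,0],[0.135,-0.122,0,0,0,0],[0.135,-0.122,0,0,0,0]]'
python3 - <<'E'
from h import *
p,im,d=grab("wrist");cv2.imwrite("pics/w1.png",im);np.save("pics/w1.npy",d)
print(p)
s=env.get_state();print(s)
g=im.max(2).astype(int)
m=((g<45)).astype(np.uint8)
n,l,st,c=cv2.connectedComponentsWithStats(m)
for i in range(1,n):
    if st[i,4]>400:
        print(st[i],c[i],cv2.minAreaRect(cv2.findContours((l==i).astype(np.uint8),0,2)[0][0]))
E
```

```text
clock: 1.75
tcp_pos: [0.4114, 0.1189, 0.2313]
orientation: [0.0, 0.903, 0.43, 0.0]
wrist_force: [0.3, -0.3, 1.2]
finger_gap: 0.0599
clock: 2.55
tcp_pos: [0.4025, 0.2975, 0.2313]
orientation: [0.0, 0.903, 0.429, -0.0]
wrist_force: [0.6, -0.1, 0.1]
finger_gap: 0.0598
{'fx': 331.6717212152301, 'fy': 331.6717212152301, 'cx': 315.70571364706416, 'cy': 242.76609106809653, 'position': array([0.44538005, 0.35020941, 0.37429903]), 'orientation': array([ 0.93320967, -0.13028848,  0.04561443, -0.33175887])}
{'clock': 2.6, 'joint_pos': array([ 4.76060110e-01,  1.69142386e-01, -1.41556969e-01,  1.26014400e+00,
       -1.98043940e-04,  2.73004897e+00]), 'qvel': array([ 0.0001593 , -0.00072981,  0.00267118, -0.00349401,  0.00101261,
        0.00149397]), 'tau': array([ 2.40664668e-01, -3.94562924e+01,  2.96434307e+01,  3.34038115e-03,
        8.65784154e-03, -2.68824660e-03]), 'tcp_pos': array([0.40257202, 0.29751286, 0.23134441]), 'orientation': array([ 9.97288308e-05,  9.03125745e-01,  4.29376150e-01, -2.03077197e-05]), 'wrist_force': array([ 0.18157775,  0.46471905, -0.37159756]), 'ft_torque': array([-0.02364102, -0.0741334 , -0.05065285]), 'finger_gap': 0.06005672589574842}
[    0   334   640   146 49885] [335.60206475 428.1879122 ] ((319.5, 406.5), (639.0, 145.0), 0.0)
```

View pics/w1.png

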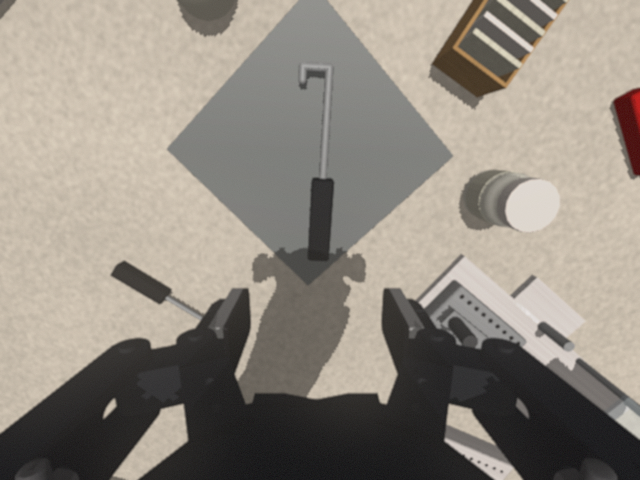

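Wrist view: handle from (322,181) to (318,257), shaft up to the hook corner at (328,70), with the lip on the left. Hook, handle and colour match the description.

```bash
python3 - <<'E'
from h import *
s=env.get_state();p=env.camera_params("wrist");r=q(s['orientation'])
a=ray(p,[(322.5,181),(318,257)],.027);h=ray(p,(327,71),.015)[0]
print(a,h,np.linalg.norm(a[0]-a[1]))
m=a.mean(0);u=(h-m)[:2];L=np.linalg.norm(u);u/=L;print("len",L,"ang",np.degrees(np.arctan2(u[1],u[0])),"tool",np.degrees(np.arctan2(*r.as_matrix()[1::-1,0])))
mat=ray(p,[(167,149),(453,156),(310,285)],.003);print("mat",mat,(mat[0]+mat[1])/2)
m[:2]=h[:2]-u*.151;print("grip",m);m[2]=.0055
print(r.inv().apply(m-s['tcp_pos']))
E
```

```text
[[0.43090761 0.3204437  0.027     ]
 [0.3752111  0.25912925 0.027     ]] [0.50069227 0.39972879 0.015     ] 0.08283455294064306
len 0.14703570706487532 ang 48.393717529263554 tool 50.85595090503391
mat [[0.32135474 0.45061956 0.003     ]
 [0.55640594 0.24991811 0.003     ]
 [0.34045648 0.23129484 0.003     ]] [0.43888034 0.35026884 0.003     ]
grip [0.40042703 0.28682227 0.027     ]
[-0.00961765  0.00504836  0.22584641]
```

```bash
python3 -m creep '[[-0.010,0.005,0.05,0,0,2.5],[-0.010,0.005,0.1,0,0,2.5],[-0.010,0.005,0.14,0,0,2.5],[-0.010,0.005,0.17,0,0,2.5],[-0.010,0.005,0.195,0,0,2.5],[-0.010,0.005,0.21,0,0,2.5],[-0.010,0.005,0.2245,0,0,2.5],[-0.010,0.005,0.2245,0,0,2.5]]'
python3 -m creep '[[0,0,0,0,0,0],[0,0,0,0,0,0],[0,0,0,0,0,0],[0,0,0,0,0,0],[0,0,0,0,0,0],[0,0,0,0,0,0],[0,0,0,0,0,0],[0,0,0,0,0,0]]' 0.01 80
python3 -m creep '[[0,0,-0.005,0,0,0],[0,0,-0.02,0,0,0],[0,0,-0.05,0,0,0],[0,0,-0.10,0,0,0],[0,0,-0.14,0,0,0],[0,0,-0.15,0,0,0],[0,0,-0.15,0,0,0],[0,0,-0.15,0,0,0]]'
python3 - <<'E'
from h import *
p,im,d=grab("wrist");cv2.imwrite("pics/w2.png",im);np.save("pics/w2.npy",d)
E
```

```text
clock: 3.4
tcp_pos: [0.3987, 0.2861, 0.0052]
orientation: [0.0, 0.912, 0.41, -0.002]
wrist_force: [-1.1, -0.2, 0.4]
finger_gap: 0.0603
clock: 4.2
tcp_pos: [0.401, 0.288, 0.0081]
orientation: [0.0, 0.912, 0.41, 0.001]
wrist_force: [0.5, -1.6, 5.9]
finger_gap: 0.0224
clock: 5.0
tcp_pos: [0.399, 0.2873, 0.1555]
orientation: [0.0, 0.912, 0.41, -0.001]
wrist_force: [-0.3, -0.6, -3.5]
finger_gap: 0.0219
```

View pics/w2.png

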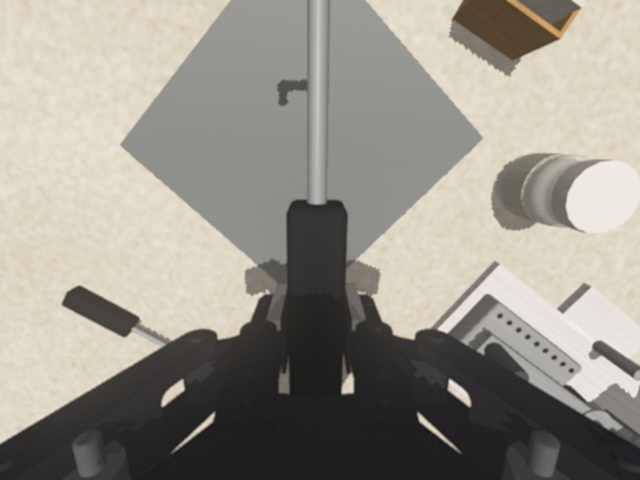

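Wrist view: the handle is gripped between the pads, and the shaft runs straight up the image (317,200 to 318,0) with the hook out of frame. I'll measure the rod's axis from depth and locate the dock in the top view.

```bash
python3 - <<'E'
from h import *
s=env.get_state();p=env.camera_params("wrist");r=q(s['orientation']);d=np.load("pics/w2.npy")
v=np.arange(5,195,10);X=pts(p,np.c_[np.full(len(v),317.5),v],d[v,317])
T=r.inv().apply(X-s['tcp_pos']);T[:,2]+=.004
print("shaft in tool",T[::3].round(4))
f=np.polyfit(T[:,0],T[:,1:],1);print("slope y,z (deg)",np.degrees(f[0]),"at0",f[1])
vv=np.arange(215,270,10);Y=r.inv().apply(pts(p,np.c_[np.full(6,317),vv],d[vv,317])-s['tcp_pos']);print("handle top",Y.round(4))
vv=np.arange(190,215);e=r.inv().apply(pts(p,np.c_[np.full(25,317),vv],d[vv,317])-s['tcp_pos']);print("front edge",e[::3].round(4))
# dock from top
p,im,d=grab("top");cv2.imwrite("pics/top1.png",im);np.save("pics/top1.npy",d)
c=cv2.resize(im[190:270,300:440],None,fx=5.7,fy=5.7,interpolation=2);cv2.imwrite("pics/c2.png",c)
E
```

```text
shaft in tool [[ 0.1157  0.0009 -0.0065]
 [ 0.1065  0.0009 -0.0066]
 [ 0.0967  0.0009 -0.0075]
 [ 0.0868  0.0009 -0.0075]
 [ 0.0764  0.0009 -0.0083]
 [ 0.0656  0.001  -0.0075]
 [ 0.0541  0.001  -0.0065]]
slope y,z (deg) [ 0.03859668 19.60755748] at0 [ 0.0008238  -0.04276515]
handle top [[ 0.0435  0.0008 -0.0181]
 [ 0.0399  0.0007 -0.0194]
 [ 0.036   0.0008 -0.0194]
 [ 0.0318  0.0008 -0.0187]
 [ 0.0276  0.0008 -0.0184]
 [ 0.0236  0.0008 -0.0189]]
front edge [[ 0.0522  0.0008 -0.0109]
 [ 0.0511  0.0008 -0.0114]
 [ 0.0499  0.0008 -0.0114]
 [ 0.0486  0.0008 -0.0109]
 [ 0.0475  0.0008 -0.0114]
 [ 0.0468  0.0008 -0.0147]
 [ 0.0465  0.0007 -0.02  ]
 [ 0.0452  0.0007 -0.0189]
 [ 0.0441  0.0007 -0.0189]]
```

View pics/c2.png

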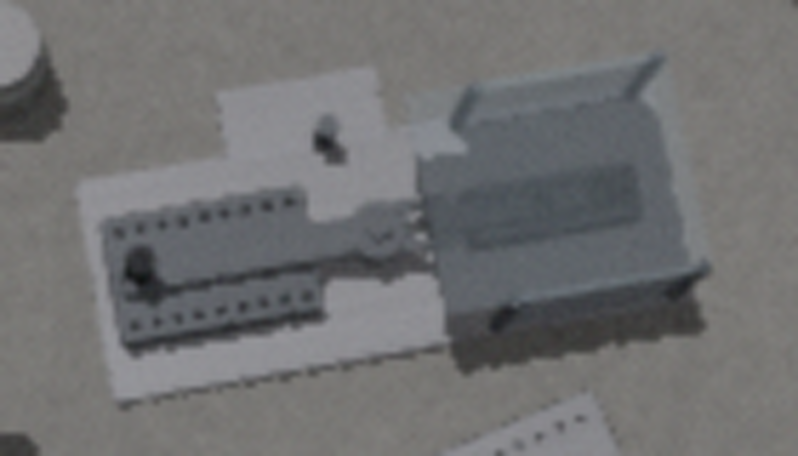

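Top crop: base end corners at crop (78,182) and (120,403), wing corners (218,92) and (378,67), stop post (325,130), peg (140,265), hood mouth edge on the right (660,60)–(708,268). I fit a rigid transform to the base corners.

```bash
cat >> h.py <<'E'
DP=None
try:
    DP=np.load("dock.npy")   # x,y,th
except Exception: pass
def dock2w(X,P=None):
    P=DP if P is None else P
    X=np.atleast_2d(np.asarray(X,float));c,s=np.cos(P[2]),np.sin(P[2])
    return np.c_[P[0]+c*X[:,0]-s*X[:,1],P[1]+s*X[:,0]+c*X[:,1],X[:,2]]
HOOK=np.array([.1525,.001,-.007])
def info():
    s=env.get_state();r=q(s['orientation']);h=s['tcp_pos']+r.apply(HOOK)
    c,t=np.cos(DP[2]),np.sin(DP[2]);e=h[:2]-DP[:2]
    yaw=np.degrees(np.arctan2(*r.as_matrix()[1::-1,0]))
    print("hook in dock",np.round([c*e[0]+t*e[1],-t*e[0]+c*e[1],h[2]],4),"yaw err",yaw-np.degrees(DP[2]),s['wrist_force'].round(1),s['finger_gap'],"j",s['joint_pos'].round(2),s['clock'])
E
python3 - <<'E'
from h import *
p=env.camera_params("top")
f=lambda c:((np.array(c)+.5)/5.7-.5+[300,190])
C=np.array([[78,182],[120,403],[218,92],[378,67]]);D=np.array([[.315,-.062],[.315,.062],[.230,-.098],[.140,-.098]])
W=ray(p,f(C),.010)[:,:2]
a=D-D.mean(0);b=W-W.mean(0);th=np.arctan2((a[:,0]*b[:,1]-a[:,1]*b[:,0]).sum(),(a*b).sum())
c,s=np.cos(th),np.sin(th);t=W.mean(0)-np.array([[c,-s],[s,c]])@D.mean(0)
P=np.array([*t,th]);np.save("dock.npy",P);print(P,np.degrees(th))
print("res",(dock2w(np.c_[D,D[:,0]*0],P)[:,:2]-W).round(4))
K=[[.290,0,.088],[.160,0,.056],[.176,-.060,.055],[0,-.055,.1],[0,.055,.1],[.075,0,.084]]
uv=proj(p,dock2w(K,P));print(((uv-[300,190]+.5)*5.7-.5).round())
im=cv2.imread("pics/side0.png");ps=env.camera_params("side")
c=cv2.resize(im[150:280,270:420],None,fx=4.4,fy=4.4,interpolation=2)
for u in proj(ps,dock2w(K,P)): cv2.circle(c,tuple(int(v) for v in (u-[270,150])*4.4),4,(0,0,255),1)
cv2.imwrite("pics/c3.png",c)
E
```

```text
[ 0.50650299 -0.17175739  1.77164273] 101.50765139847026
res [[-0.0003 -0.0005]
 [ 0.0002  0.0007]
 [-0.0007 -0.0003]
 [ 0.0009  0.0001]]
[[144. 260.]
 [384. 228.]
 [333. 125.]
 [670.  58.]
 [715. 261.]
 [547. 190.]]
```

View pics/c3.png

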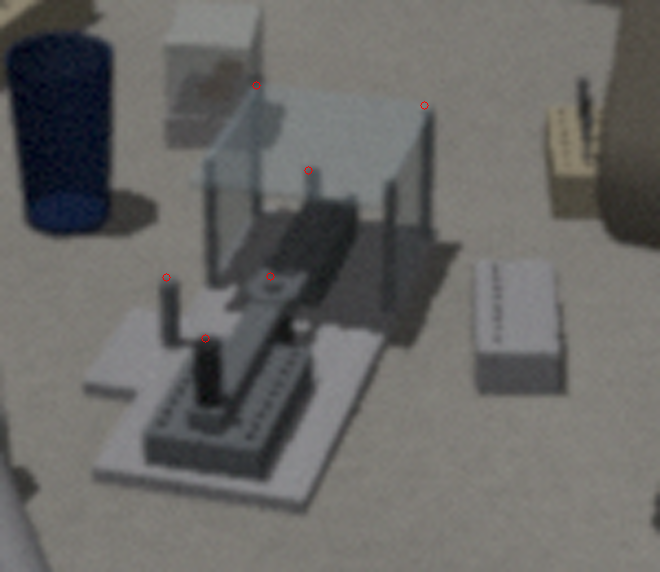

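The fit agrees in both views: residuals are 1 mm, and the overlay sits on the peg, post, pin and hood corners to within 2 mm. I go outside the hood mouth with the rod yawed 12° off the dock's axis.

```bash
python3 -m creep '[[0,0,-0.045,0,0,0],[-0.36,0.52,-0.045,0,0,-41],[-0.36,0.52,-0.045,0,0,-41],[-0.36,0.52,-0.045,0,0,-41],[-0.36,0.52,-0.045,0,0,-41],[-0.36,0.52,-0.045,0,0,-41],[-0.36,0.52,-0.045,0,0,-41],[-0.36,0.52,-0.045,0,0,-41]]'
python3 - <<'E'
from h import *
info();s=env.get_state();r=q(s['orientation']);g=dock2w([[-.1615,-.011,.2]])[0];print(g,r.inv().apply(g-s['tcp_pos']),r.as_matrix()[:,0])
E
```

```text
clock: 5.9
tcp_pos: [0.4748, -0.0182, 0.2]
orientation: [-0.001, 0.71, 0.705, -0.001]
wrist_force: [1.5, 0.6, -1.8]
finger_gap: 0.0225
hook in dock [ 0.3058 -0.0321  0.2071] yaw err -11.915551761773543 [ 1.5  0.6 -1.8] 0.02246824546635953 j [-0.21  0.14 -0.26  1.18  0.    1.37] 5.9
[ 0.54950093 -0.32781644  0.2       ] [-0.30903746  0.07689057 -0.00041275] [7.11914275e-03 9.99974452e-01 6.43530092e-04]
```

```bash
python3 -m creep '[[-0.309,0.077,0,0,0,0],[-0.309,0.077,0,0,0,0],[-0.309,0.077,0,0,0,0],[-0.309,0.077,0,0,0,0],[-0.309,0.077,0,0,0,0],[-0.309,0.077,0,0,0,0],[-0.309,0.077,0,0,0,0],[-0.309,0.077,0,0,0,0]]'
python3 -m creep '[[0,0,0.03,0,0,0],[0,0,0.06,0,0,0],[0,0,0.09,0,0,0],[0,0,0.115,0,0,0],[0,0,0.13,0,0,0],[0,0,0.14,0,0,0],[0,0,0.14,0,0,0],[0,0,0.14,0,0,0]]'
python3 - <<'E'
from h import *
info();p,im,d=grab("wrist");cv2.imwrite("pics/w3.png",im);np.save("pics/w3.npy",d)
print(proj(p,dock2w([[0.075,0,.084],[0.075,0,.049],[0,-.055,.1],[0,.055,.1]])))
s=env.get_state();r=q(s['orientation']);g=dock2w([[-.0465,-.011,.060]])[0];print(r.inv().apply(g-s['tcp_pos']))
E
```

```text
clock: 6.7
tcp_pos: [0.5491, -0.3292, 0.1984]
orientation: [-0.002, 0.712, 0.702, -0.0]
wrist_force: [-0.5, 1.0, -1.8]
finger_gap: 0.0219
clock: 7.5
tcp_pos: [0.5498, -0.3258, 0.062]
orientation: [-0.0, 0.71, 0.704, 0.0]
wrist_force: [-0.1, -0.4, 0.2]
finger_gap: 0.0226
hook in dock [-0.0107 -0.0444  0.069 ] yaw err -12.00325435382426 [-0.1 -0.4  0.2] 0.022630825069960316 j [-0.66  0.53 -0.05  0.99  0.    0.92] 7.5
[[  44.46158813 -602.3876891 ]
 [ 130.08042298 -365.36223278]
 [ 358.87515265 -300.38460993]
 [ -86.24584842 -168.02549575]]
[ 0.11098169 -0.02468236  0.00253642]
```

View pics/w3.png

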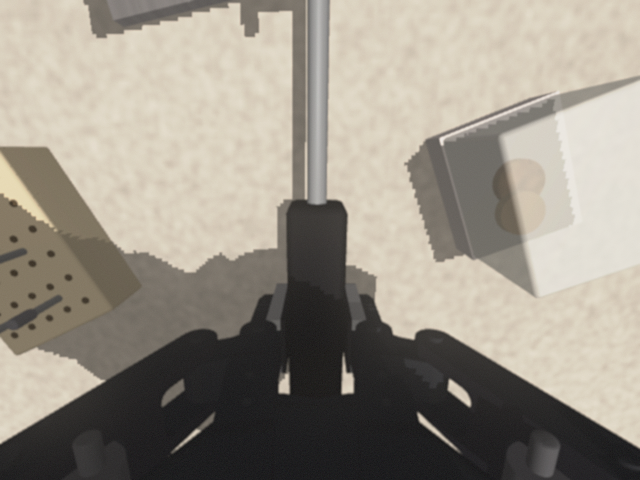

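Wrist view: the rod is clear, with the clear box well to the right (near corner 440,140) and the bur block to the left. Now I insert.

```bash
python3 -m creep '[[0.016,-0.0035,0.001,0,0,0],[0.032,-0.007,0.002,0,0,0],[0.048,-0.0105,0.002,0,0,0],[0.064,-0.014,0.002,0,0,0],[0.08,-0.018,0.002,0,0,0],[0.096,-0.021,0.002,0,0,0],[0.111,-0.0247,0.002,0,0,0],[0.111,-0.0247,0.002,0,0,0]]'
python3 - <<'E'
from h import *
info()
p,im,d=grab("wrist");cv2.imwrite("pics/w4.png",im)
print(proj(p,dock2w([[0.075,0,.084],[0.105,-.043,.067]])))
E
```

```text
clock: 8.35
tcp_pos: [0.5252, -0.2126, 0.0598]
orientation: [-0.001, 0.71, 0.705, -0.0]
wrist_force: [-0.7, -0.0, -1.4]
finger_gap: 0.0223
hook in dock [ 0.1053 -0.0426  0.0669] yaw err -11.913398521439774 [-0.7 -0.  -1.4] 0.022333281436782898 j [-0.53  0.41 -0.26  0.91  0.    1.05] 8.35
[[ 205.30016957   -7.19503416]
 [ 321.83232247 -120.92463727]]
```

View pics/w4.png

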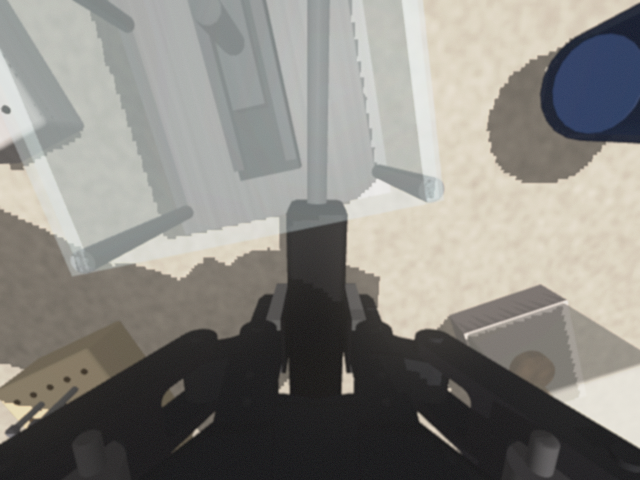

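Wrist view: through the clear roof the stud's top is at (208,12), left of the shaft and already about 5 mm drawn. The shaft passes it on the right as planned. I pivot the hook behind it and pull.

```bash
python3 -m creep '[[0,0.001,0,0,0,-2],[0,0.001,0,0,0,-4],[0,0.002,0,0,0,-6],[0,0.002,0,0,0,-8],[0,0.002,0,0,0,-10],[0,0.002,0,0,0,-12],[0,0.002,0,0,0,-12],[0,0.002,0,0,0,-12]]'
python3 -c "from h import *; info()"
python3 -m creep '[[-0.008,0,0,0,0,0],[-0.016,0,0,0,0,0],[-0.024,0,0,0,0,0],[-0.032,0,0,0,0,0],[-0.04,0,0,0,0,0],[-0.046,0,0,0,0,0],[-0.05,0,0,0,0,0],[-0.05,0,0,0,0,0]]'
python3 - <<'E'
from h import *
info()
p,im,d=grab("wrist");cv2.imwrite("pics/w5.png",im)
E
```

```text
clock: 9.2
tcp_pos: [0.5284, -0.2157, 0.0598]
orientation: [0.0, 0.633, 0.774, -0.0]
wrist_force: [0.2, 0.4, -2.0]
finger_gap: 0.0221
hook in dock [ 0.1051 -0.014   0.0668] yaw err -0.11775314532592063 [ 0.2  0.4 -2. ] 0.02210080978625974 j [-0.53  0.41 -0.25  0.91 -0.    0.84] 9.2
clock: 10.0
tcp_pos: [0.5381, -0.265, 0.0598]
orientation: [0.0, 0.633, 0.774, -0.0]
wrist_force: [-0.4, 1.3, -1.5]
finger_gap: 0.0223
hook in dock [ 0.0549 -0.0136  0.0667] yaw err -0.06797385688466306 [-0.4  1.3 -1.5] 0.022337806466938004 j [-0.59  0.46 -0.17  0.94 -0.    0.78] 10.0
```

View pics/w5.png

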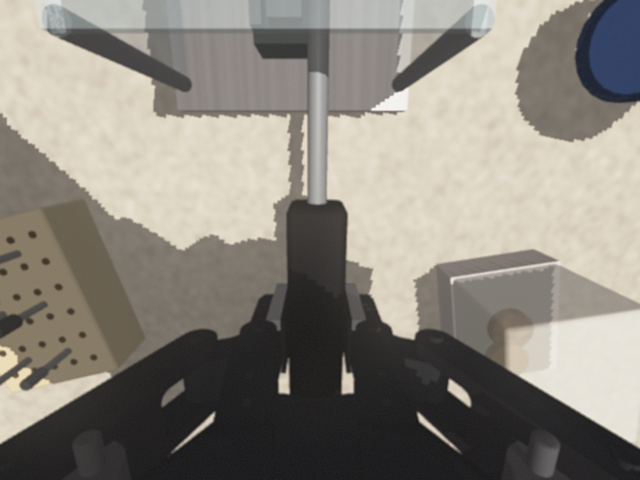

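Wrist view: the bolt's dark end (280,45) now stands near the mouth, left of the shaft, so it's following. I pull on to its stop.

```bash
python3 -m creep '[[-0.003,0,0,0,0,0],[-0.006,0,0,0,0,0],[-0.008,0,0,0,0,0],[-0.01,0,0,0,0,0],[-0.011,0,0,0,0,0],[-0.012,0,0,0,0,0],[-0.012,0,0,0,0,0],[-0.012,0,0,0,0,0]]'
python3 -c "from h import *; info()"
```

```text
clock: 10.85
tcp_pos: [0.5404, -0.2759, 0.0598]
orientation: [-0.0, 0.633, 0.774, -0.0]
wrist_force: [-0.1, 3.8, -1.6]
finger_gap: 0.0223
hook in dock [ 0.0437 -0.0135  0.0668] yaw err -0.037023344647607814 [-0.1  3.8 -1.6] 0.022295620623040534 j [-0.6   0.47 -0.15  0.95 -0.    0.77] 10.85
```

```bash
python3 -m creep '[[-0.001,0,0,0,0,0],[-0.002,0,0,0,0,0],[-0.003,0,0,0,0,0],[-0.003,0,0,0,0,0],[-0.004,0,0,0,0,0],[-0.004,0,0,0,0,0],[-0.004,0,0,0,0,0],[-0.004,0,0,0,0,0]]'
python3 - <<'E'
from h import *
info()
p,im,d=grab("side")
K=dock2w([[0.035,0,.084],[0.075,0,.084],[0.043,-.013,.067]])
c=cv2.resize(im[150:250,290:400],None,fx=5.5,fy=5.5,interpolation=2)
for u in proj(p,K): cv2.circle(c,tuple(int(v) for v in (u-[290,150])*5.5),4,(0,0,255),1)
cv2.imwrite("pics/s5.png",c)
E
```

```text
clock: 11.65
tcp_pos: [0.54, -0.2764, 0.0587]
orientation: [-0.003, 0.633, 0.775, 0.002]
wrist_force: [0.3, 11.3, -1.2]
finger_gap: 0.0223
hook in dock [ 0.0432 -0.0129  0.0667] yaw err 0.020445156016563715 [ 0.3 11.3 -1.2] 0.022341409845857713 j [-0.61  0.48 -0.15  0.95  0.    0.76] 11.65
```

View pics/s5.png

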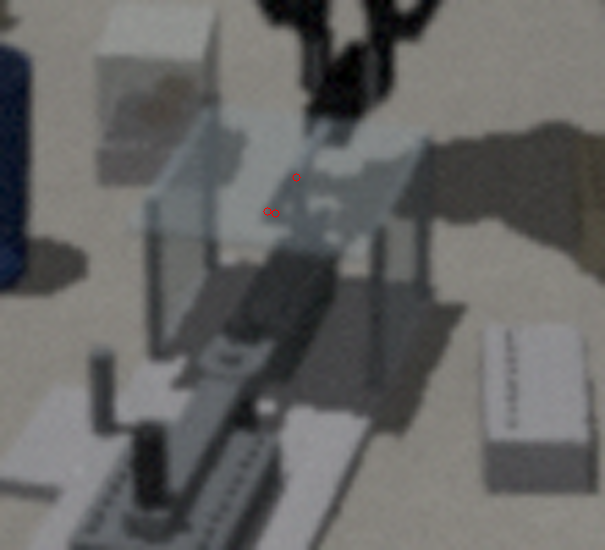

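The force rose to 11 N with the hook halted at dock x 43 mm, so the stud is at 35 mm: the bolt is on its end stop at 40 mm. The side crop shows the stud (290,185) near the mouth with the hook behind it. Now I unhook, pivot aside and withdraw.

```bash
python3 -m creep '[[0.006,0,0,0,0,0],[0.014,0,0,0,0,0],[0.022,0,0,0,0,0],[0.03,0,0,0,0,0],[0.03,0,0,0,0,4],[0.03,0,0,0,0,8],[0.03,0,0,0,0,12],[0.03,0,0,0,0,12]]'
python3 -c "from h import *; info()"
python3 -m creep '[[-0.01,0.0022,0,0,0,0],[-0.025,0.0055,0,0,0,0],[-0.04,0.009,0,0,0,0],[-0.055,0.012,0,0,0,0],[-0.07,0.0155,0,0,0,0],[-0.085,0.019,0,0,0,0],[-0.095,0.021,0,0,0,0],[-0.095,0.021,0,0,0,0]]'
python3 - <<'E'
from h import *
info();s=env.get_state();r=q(s['orientation']);g=dock2w([[-.1615,-.011,.2]])[0]
print(r.as_matrix()[:,0],s['tcp_pos'])
E
```

```text
clock: 12.5
tcp_pos: [0.5353, -0.2503, 0.0601]
orientation: [0.0, 0.71, 0.704, -0.0]
wrist_force: [-0.8, -0.7, -0.4]
finger_gap: 0.0222
hook in dock [ 0.0662 -0.0454  0.067 ] yaw err -12.03953524546614 [-0.8 -0.7 -0.4] 0.02218225335651356 j [-0.57  0.45 -0.19  0.93 -0.    1.01] 12.5
clock: 13.3
tcp_pos: [0.5556, -0.348, 0.0596]
orientation: [0.0, 0.711, 0.703, -0.0]
wrist_force: [-0.1, -0.1, -1.2]
finger_gap: 0.0225
hook in dock [-0.0336 -0.046   0.0664] yaw err -12.151406974787832 [-0.1 -0.1 -1.2] 0.02248416268750096 j [-0.68  0.56 -0.01  1.   -0.    0.9 ] 13.3
[ 1.12354147e-02  9.99936585e-01 -7.69662794e-04] [ 0.55556701 -0.34798513  0.05955521]
```

```bash
python3 -m creep '[[0,0,-0.05,0,0,0],[0,0,-0.1,0,0,0],[0,0,-0.14,0,0,0],[0.36,-0.12,-0.14,0,0,-12],[0.36,-0.12,-0.14,0,0,-12],[0.36,-0.12,-0.14,0,0,-12],[0.36,-0.12,-0.14,0,0,-12],[0.36,-0.12,-0.14,0,0,-12]]'
python3 - <<'E'
from h import *
info();s=env.get_state();r=q(s['orientation']);g=dock2w([[.1985,.028,.2]])[0];print(r.inv().apply(g-s['tcp_pos']))
E
```

```text
clock: 14.1
tcp_pos: [0.4772, -0.1056, 0.1998]
orientation: [-0.0, 0.633, 0.774, 0.0]
wrist_force: [1.4, 0.3, -0.1]
finger_gap: 0.0222
hook in dock [0.2231 0.0144 0.2069] yaw err -0.040350221015756915 [ 1.4  0.3 -0.1] 0.022246135526262832 j [-0.38  0.16 -0.23  1.18  0.    0.99] 14.1
[ 0.12786222 -0.01258334 -0.00014851]
```

```bash
python3 -m creep '[[0.05,-0.005,0,0,0,0],[0.1,-0.01,0,0,0,0],[0.128,-0.013,0,0,0,0],[0.128,-0.013,0.045,0,0,0],[0.128,-0.013,0.09,0,0,0],[0.128,-0.013,0.12,0,0,0],[0.128,-0.013,0.127,0,0,0],[0.128,-0.013,0.127,0,0,0]]'
python3 - <<'E'
from h import *
info()
p,im,d=grab("wrist");cv2.imwrite("pics/w6.png",im);print(proj(p,dock2w([[.29,0,.088]])))
E
```

```text
clock: 14.9
tcp_pos: [0.4392, 0.0154, 0.0723]
orientation: [-0.001, 0.633, 0.774, -0.001]
wrist_force: [0.0, 1.0, -0.9]
finger_gap: 0.022
hook in dock [0.3493 0.0275 0.0794] yaw err -0.020972104133321068 [ 0.   1.  -0.9] 0.022033837222719163 j [-0.15  0.18 -0.55  0.85 -0.    1.22] 14.9
[[399.50801898  74.11343156]]
```

View pics/w6.png

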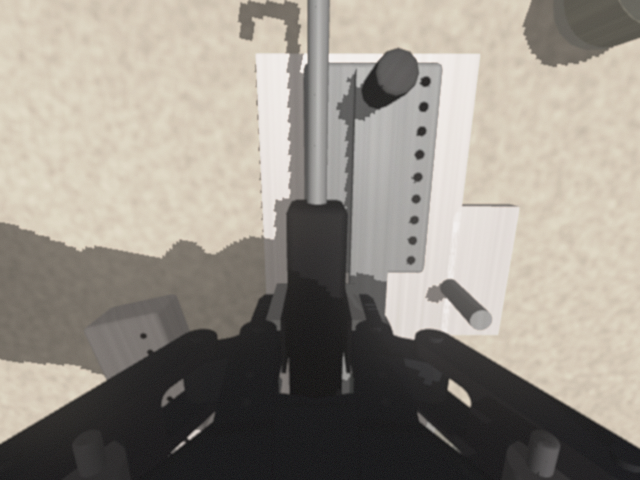

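Wrist view: the peg's top is at (400,72) as predicted, right of the shaft, and the stop post is at (470,305). I sweep the shaft along the peg's arc.

```bash
python3 -m creep '[[0,0.01,0,0,0,0],[0,0.018,0,0,0,0],[-0.001,0.029,0,0,0,0],[-0.003,0.042,0,0,0,0],[-0.006,0.054,0,0,0,0],[-0.01,0.067,0,0,0,0],[-0.016,0.078,0,0,0,0],[-0.023,0.089,0,0,0,0]]'
python3 -c "from h import *; info()"
python3 -m creep '[[-0.008,0.01,0,0,0,0],[-0.016,0.02,0,0,0,0],[-0.026,0.029,0,0,0,0],[-0.032,0.033,0,0,0,0],[-0.037,0.036,0,0,0,0],[-0.042,0.039,0,0,0,0],[-0.043,0.041,0,0,0,0],[-0.043,0.041,0,0,0,0]]'
python3 - <<'E'
from h import *
info()
p,im,d=grab("wrist");cv2.imwrite("pics/w7.png",im);print(proj(p,dock2w([[.16+.13*np.cos(a),-.13*np.sin(a),.088] for a in(.95,1.05)])))
E
```

```text
clock: 15.75
tcp_pos: [0.5333, 0.0102, 0.0728]
orientation: [-0.0, 0.633, 0.774, 0.0]
wrist_force: [-1.1, -0.3, -1.5]
finger_gap: 0.022
hook in dock [ 0.3254 -0.0636  0.0798] yaw err -0.014032316858674676 [-1.1 -0.3 -1.5] 0.02202633219425212 j [-0.13  0.34 -0.33  0.91  0.    1.24] 15.75
clock: 16.55
tcp_pos: [0.5795, -0.0245, 0.0725]
orientation: [-0.001, 0.633, 0.774, -0.002]
wrist_force: [-4.3, -4.5, -0.2]
finger_gap: 0.0221
hook in dock [ 0.2822 -0.1021  0.0793] yaw err -0.039275454884460714 [-4.3 -4.5 -0.2] 0.022094889913349052 j [-0.18  0.42 -0.2   0.95 -0.    1.19] 16.55
[[331.79128076  32.94398308]
 [351.60012657  68.63350556]]
```

The picture limit is reached, so from here I check by numbers: the peg top's position from wrist depth.

```bash
cat >> h.py <<'E'
def peg():
    p,im,d=grab("wrist")
    v,u=np.mgrid[0:330:2,200:640:2];D=d[v,u].ravel();X=pts(p,np.c_[u.ravel(),v.ravel()],D);X=X[D>0]
    c,t=np.cos(DP[2]),np.sin(DP[2]);e=X[:,:2]-DP[:2];dk=np.c_[c*e[:,0]+t*e[:,1],-t*e[:,0]+c*e[:,1],X[:,2]]
    rho=np.hypot(dk[:,0]-.16,dk[:,1])
    m=(abs(dk[:,2]-.088)<.003)&(abs(rho-.13)<.015)&(dk[:,1]<.02)
    k=dk[m];print("peg top n",m.sum(),np.median(k,0).round(4),"theta",np.arctan2(-np.median(k[:,1]),np.median(k[:,0])-.16))
    for b in (.043,):   # bar top
        m=(abs(dk[:,2]-.048)<.002)&(rho>.03)&(rho<.115)&(dk[:,1]<-.03);k=dk[m]
        if m.sum()>10: print("bar n",m.sum(),"theta",np.median(np.arctan2(-k[:,1],k[:,0]-.16)))
E
python3 -c "from h import *; peg()"
```

```text
peg top n 474 [ 0.2246 -0.1121  0.0883] theta 1.0481386154723262
bar n 1375 theta 1.0354804865616385
```

The bar's angle from depth is 1.04–1.05 rad, and the push force of 6 N shows it against the stop. Now I back off, lift, and return to the mat.

```bash
python3 -m creep '[[0,-0.01,0,0,0,0],[0,-0.03,0,0,0,0],[0,-0.03,-0.04,0,0,0],[0,-0.03,-0.08,0,0,0],[0,-0.03,-0.128,0,0,0],[0,-0.03,-0.128,0,0,0],[0,-0.03,-0.128,0,0,0],[0,-0.03,-0.128,0,0,0]]'
python3 - <<'E'
from h import *
info();peg();s=env.get_state();r=q(s['orientation']);print(r.inv().apply(np.array([.405,.293,.2])-s['tcp_pos']))
E
```

```text
clock: 17.45
tcp_pos: [0.5506, -0.0294, 0.1997]
orientation: [-0.001, 0.633, 0.774, -0.0]
wrist_force: [-0.4, -0.0, -1.8]
finger_gap: 0.0218
hook in dock [ 0.2832 -0.0727  0.2068] yaw err -0.04110098204265 [-0.4 -0.  -1.8] 0.02175875725831532 j [-0.2   0.28 -0.08  1.21  0.    1.17] 17.45
peg top n 102 [ 0.2254 -0.1112  0.0878] theta 1.0393487509041845
bar n 420 theta 1.0401723476717069
[ 3.44834397e-01 -7.82827470e-02 -2.44009490e-04]
```

```bash
python3 -m creep '[[0.345,-0.078,0,0,0,53],[0.345,-0.078,0,0,0,53],[0.345,-0.078,0,0,0,53],[0.345,-0.078,0,0,0,53],[0.345,-0.078,0,0,0,53],[0.345,-0.078,0,0,0,53],[0.345,-0.078,0,0,0,53],[0.345,-0.078,0,0,0,53]]'
python3 -m creep '[[0,0,0.04,0,0,0],[0,0,0.08,0,0,0],[0,0,0.12,0,0,0],[0,0,0.15,0,0,0],[0,0,0.165,0,0,0],[0,0,0.175,0,0,0],[0,0,0.18,0,0,0],[0,0,0.18,0,0,0]]'
python3 - <<'E'
from h import *
info();s=env.get_state();print(s['tcp_pos'])
p,im,d=grab("wrist");r=q(s['orientation'])
v=np.arange(5,180,10);X=pts(p,np.c_[np.full(len(v),317),v],d[v,317]);print(r.inv().apply(X-s['tcp_pos'])[::4].round(4))
E
```

```text
clock: 18.3
tcp_pos: [0.4037, 0.2949, 0.199]
orientation: [-0.0, 0.912, 0.41, -0.002]
wrist_force: [0.3, -0.1, -1.7]
finger_gap: 0.0218
clock: 19.1
tcp_pos: [0.406, 0.2927, 0.0201]
orientation: [0.0, 0.912, 0.41, -0.001]
wrist_force: [1.0, -0.6, -1.8]
finger_gap: 0.0218
hook in dock [ 0.566  -0.1166  0.0269] yaw err -53.04165781435572 [ 1.  -0.6 -1.8] 0.02182027461683547 j [ 0.46  0.34 -0.48  0.75 -0.    2.76] 19.1
[0.40595155 0.29265477 0.02013576]
[[ 0.1157  0.0007 -0.0105]
 [ 0.1033  0.0007 -0.0108]
 [ 0.0903  0.0007 -0.011 ]
 [ 0.0766  0.0008 -0.0102]
 [ 0.0618  0.0008 -0.0104]]
```

```bash
python3 -m creep '[[0,0,0.003,0,0,0],[0,0,0.006,0,0,0],[0,0,0.008,0,0,0],[0,0,0.01,0,0,0],[0,0,0.011,0,0,0],[0,0,0.012,0,0,0],[0,0,0.012,0,0,0],[0,0,0.012,0,0,0]]'
python3 -m creep '[[0,0,0,0,0,0],[0,0,0,0,0,0],[0,0,0,0,0,0],[0,0,0,0,0,0],[0,0,0,0,0,0],[0,0,0,0,0,0],[0,0,0,0,0,0],[0,0,0,0,0,0]]' 0.06
python3 -m creep '[[0,0,-0.01,0,0,0],[0,0,-0.03,0,0,0],[0,0,-0.07,0,0,0],[0,0,-0.12,0,0,0],[0,0,-0.17,0,0,0],[0,0,-0.2,0,0,0],[0,0,-0.2,0,0,0],[0,0,-0.2,0,0,0]]'
python3 - <<'E'
from h import *
p,im,d=grab("wrist");np.save("pics/wf.npy",d);cv2.imwrite("pics/wf.png",im)
hsv=cv2.cvtColor(im,cv2.COLOR_BGR2HSV)
m=(im.max(2)<60).astype(np.uint8);m[300:]=0
n,l,st,c=cv2.connectedComponentsWithStats(m)
for i in range(1,n):
    if st[i,4]>300: print(st[i],ray(p,c[i],.027)[0].round(4),cv2.minAreaRect(cv2.findContours((l==i).astype(np.uint8),0,2)[0][0]))
E
```

```text
clock: 19.95
tcp_pos: [0.4064, 0.2929, 0.0088]
orientation: [0.0, 0.912, 0.41, 0.0]
wrist_force: [0.4, -0.2, -1.0]
finger_gap: 0.0214
clock: 20.75
tcp_pos: [0.4064, 0.2929, 0.0088]
orientation: [0.0, 0.912, 0.41, -0.0]
wrist_force: [0.1, 0.7, -0.9]
finger_gap: 0.0603
clock: 21.55
tcp_pos: [0.4068, 0.2931, 0.2099]
orientation: [-0.0, 0.912, 0.41, 0.001]
wrist_force: [-0.1, 0.2, -1.2]
finger_gap: 0.0599
[ 304  173   24   88 1912] [0.4093 0.2954 0.027 ] ((315.5130920410156, 216.49368286132812), (22.102031707763672, 87.22640991210938), 0.7440592050552368)
[583 276  42  24 507] [0.5866 0.0358 0.027 ] ((602.7579345703125, 287.6221923828125), (40.43037796020508, 14.364676475524902), 25.34617805480957)
```

The rod is down. Last checks: its flatness from depth, and the bystanders by comparing the top view before and after.

```bash
python3 - <<'E'
from h import *
p=env.camera_params("wrist");d=np.load("pics/wf.npy")
v=np.array([80,100,130,160,185,210,240]);X=pts(p,np.c_[np.full(7,317)+(v<170)*np.round((170-v)*.02).astype(int),v],d[v,317]);print(X.round(4))
pt,im,dt=grab("top");i0=cv2.imread("pics/top0.png")
D=(cv2.absdiff(im,i0).max(2)>30).astype(np.uint8);D=cv2.morphologyEx(D,cv2.MORPH_OPEN,np.ones((2,2)))
for n,(u,w) in dict(jar=(187,232),pot=(300,201),tumbler=(400,165),burblock=(462,264),cassette=(390,273),clearbox=(451,175),packets=(258,177)).items():
    a=cv2.cvtColor(i0[w-16:w+17,u-18:u+19],6).astype(np.float32);b=cv2.cvtColor(im[w-16:w+17,u-18:u+19],6).astype(np.float32)
    print(n,"changed px",D[w-16:w+17,u-18:u+19].sum(),"shift",np.round(cv2.phaseCorrelate(a,b)[0],2))
s=env.get_state();print(s['clock'],s['wrist_force'].round(1))
ps,im,_=grab("side");cv2.imwrite("pics/sf.png",im)
i0=cv2.imread("pics/side0.png");D=cv2.absdiff(im,i0).max(2)
for X in ([.075,0,.078],[.07,0,.07],[.035,0,.078],[.035,0,.07]):
    u,w=proj(ps,dock2w([X]))[0].round().astype(int);print(X,(u,w),"before",i0[w-1:w+2,u-1:u+2].mean().round(),"after",im[w-1:w+2,u-1:u+2].mean().round())
E
```

```text
[[0.4937 0.3865 0.0188]
 [0.4821 0.3746 0.0158]
 [0.4644 0.3546 0.0179]
 [0.4453 0.3344 0.0177]
 [0.4299 0.317  0.0271]
 [0.4134 0.2983 0.0249]
 [0.3929 0.2752 0.0253]]
jar changed px 10 shift [0.   0.02]
pot changed px 0 shift [-0.02 -0.04]
tumbler changed px 0 shift [ 0.08 -0.03]
burblock changed px 0 shift [ 0.07 -0.08]
cassette changed px 0 shift [-0.03 -0.06]
clearbox changed px 0 shift [-0.06  0.05]
packets changed px 119 shift [-0.25  0.02]
21.65 [ 0.4  0.1 -0.1]
[0.075, 0, 0.078] (np.int64(340), np.int64(191)) before 88.0 after 127.0
[0.07, 0, 0.07] (np.int64(341), np.int64(192)) before 86.0 after 111.0
[0.035, 0, 0.078] (np.int64(344), np.int64(184)) before 125.0 after 90.0
[0.035, 0, 0.07] (np.int64(344), np.int64(187)) before 126.0 after 89.0
```

All checks agree: the rod is flat, the stud has moved from 75 to 35 mm, and every bystander's shift is under 0.3 px. I'm handing in.

```bash
python3 -c "
from workcell import env
print(env.hand_in())"
```

```text
the job is handed in; nothing more can be done
None
```

I freed the cassette and handed the job in at about 22 s on the robot's clock. I used the large black-handled rod to draw the bolt and then to swing the bar. I then laid the rod flat on the mat, released it and lifted the gripper clear.

My last checks showed:
- **Bolt:** the pull rose to 11 N at the end stop, with the stud 40 mm from its shut position. The side image before and after agrees that the stud moved.
- **Bar:** depth readings put it at 1.04 rad after I backed off, so it is against its stop.
- **Rod:** the shaft top is about 18 mm above the bench along its length, with one reading at 16 mm. The handle is centred at about (0.409, 0.295) m, inside the mat's edges.
- **Bystanders:** none shifted by more than about 0.25 pixels in the top view. The packets area did show 119 changed pixels. I put that down to the arm's shadow but did not confirm it.

I had used all 12 pictures by the time I swung the bar, so the checks after that were numeric only. No check failed.

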